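Seat a sharps-tub lid and hold the gauge arm over it

ROBOT

A 6-joint arm with a two-finger parallel gripper is mounted at the origin on the work surface. World frame = base frame: x ahead of the robot, y to its left, z up, the work surface at z = 0. Lengths are in m, angles in rad, forces in N, time in s.
With the tool pointing down it reaches from about 0.225 to 0.875 m from the base axis. Payload 3.4 kg.
Tool frame: the origin (TCP) lies at the very end of the fingers, on their centre line; the grasp point (between the pads) lies 19 mm behind it; z points along the fingers, y is the line along which they close (so a half turn about z gives the same grasp; the last joint's range is limited). The gripper opens to 85 mm and grips with 20 to 120 N. Pads are 22 mm wide; open, the fingers measure 114 mm over their backs; the gripper's body (76 mm by 85 mm) begins 54 mm behind the grasp point. The pads swing forward as they close: fully open they stand 13 mm farther back than shut.
Start: joints at [-1.37, 0.276, 1.505, -0, 1.361, -0.121], TCP at [0.182, -0.546, 0.209] pointing down, gripper open.
Joint ranges: [-2.89, 2.89], [-0.75, 2.08], [0.22, 2.7], [-1.18, 4.32], [0.11, 2.71], [-2.7, 2.7]. Speed limits (rad/s): [2.57, 2.57, 3.14, 3.14, 3.14, 3.14].

INTERFACE

Orientations are given as a unit quaternion [w, x, y, z].
In Python, from rig import readout, vision, manip gives the robot as it stands.
- The arm moves only by the shell command python3 -m handwheel 'ROWS' [FORCE]. ROWS is JSON, a list of rows, each a list of 3 entries, a list of its own where there are three numbers: the shift along the tool's x, y, z in mm, then the turn, a rotation vector about the tool's x, y, z in units of 6 degrees (1.0 is 6 degrees), then the closure, from -1 (fully open) to 1 (shut), so that 0 is half open. A call has 1 to 20 rows; each row shifts and turns the commanded pose from where the row before left it, along the tool's axes as they then stand; what a row does not reach is not made up. A row lasts 1/8 s, in which the tool goes at most 62.5 mm and 10.7 degrees, less where a joint would pass 70% of its speed; a pose out of reach is approached as far as the arm can. A call is refused whole if a number of a shift passes 62.5 or a number of a turn 1, either way. A call with a gripper value outside its range is refused whole. The fingers move at their own pace and stop on an object; FORCE is the grip in N (left out, the last holds). Time passes only in rows, so rows that do not move let the fingers close. It gives the time, the measured TCP pose, the force, the opening and the grip force at its end, in the units of the state.
- readout.get_state(): the state, without advancing time (a new reading comes with each control period).
- vision.get_image(name): name is "scene" or "top" or "wrist"; returns the picture (420x560x3 uint8, blue, green, red); there is no depth.
- vision.camera_params(name): a dict with "intrinsics" (3x3 intrinsics, pixels), "rvec" (rotation vector, rad) and "tvec" (3), from world to camera coordinates, as OpenCV has them; the wrist camera has in their place "hand_eye" (4x4, takes a point from camera to tool coordinates, whose origin is the TCP and whose axes are the flange's). Camera axes: x right, y down, z forward; pixel columns grow to the right and rows downward; lengths in m; the calibration is good to about 2 mm. A picture is of the moment at which its call begins: read the wrist's pose just before it. camera_params takes no time and is no camera call.
- manip.sign_off(): hands the job in; it is judged then, once.
The state is a dict: "clock": time; "qpos": joint angles; "qd": joint speeds; "effort": joint torques, N m; "position": TCP position; "ee_rot": TCP orientation; "contact_force": force on the tool from outside, world axes, zero at the start; "moment": the same for the moment, N m; "width": finger opening in m; "gripper_force": force on a finger pad.
Only numpy, scipy, OpenCV 4.12 (cv2) and the standard library are available. Lean on these libraries where they do the work, as an engineer would, in place of code of your own. Each camera call takes 0.05 s, during which the arm holds its last target. There are 200 camera calls.

TASK

Seat the round yellow lid flat in the round nest of the lid station and let go of it. Then take the orange head of the telescoping arm from above, squeezing in the green lock button on its side to release it, and draw the arm out until its pointer stands within the red mark beside the nest. Finish while still holding it there with the button squeezed in (the arm springs back if let go), and leave the other lids and the scissors where they lie.

Things in the scene. Friction and masses are not known exactly. Their poses are not given: they have to be found in the camera images.
- station: grey base plate of the lid station, 170 x 530 x 8 mm, fixed to the bench. Its +y is the way the arm extends, its +x points away from the robot (yaw within 0.15 rad). On its line x = 0, along y: outer tube, arm head, blue nest block. At x +85 mm runs a white scale fence along y, 20 mm wide, top 32 mm above the bench, a black tick every 10 mm. Origin: on the bench, on that line
- tube_mouth (a point): mouth of the fixed aluminium outer tube (34 x 34 mm, its axis 97 mm above the bench), which runs 230 mm from here to the station's -y. The stowed orange head starts 10 mm in front of it (+y)
- nest_floor (a point): centre of the floor of the round cavity in the blue nest block: 84 mm across, 8 mm deep, edge chamfered 2 mm. Block 110 x 110 mm, top 24 mm and cavity floor 16 mm above the bench. Axes as the station's. It stands 120 to 200 mm from the stowed head along +y, under the head's path, varying from run to run, and stays put
- red_mark (a point): centre of the top of the red mark, a band 10 mm wide along station y and 22 mm along x, lying on the white scale fence and joined to the nest block: same y as the cavity's centre, 85 mm beyond it in +x, top 34 mm above the bench. Axes as the station's
- pointer (a point): tip of the arm's dark pointer, 37 mm above the bench, 85 mm beyond the head in station +x, at the same y as the head's centre. It moves with the head and passes 3 mm over the red mark; a bar 66 to 70 mm above the bench joins it to the head's underside
- boom_head (a point): centre of the arm's orange head, 97 mm above the bench: 30 mm across (station x), 40 mm long (y), 46 mm high. The green button stands 7 mm proud of the side facing the robot: 37 mm over both, 31 with it in. Pinch here from above, closing along station x. A 22 mm square inner tube runs back (-y) into the outer tube; a foot reaches down to 62 mm, clear of a seated lid (50 mm)
- boom (a joint): extension of the telescoping arm, m: 0 stowed, 0.20 fully out, growing along the station's +y. A spring draws it back with 5 to 7 N. While stowed it is locked and cannot be drawn out unless the lock button is squeezed in; let go anywhere further out it runs back to 0 and locks
- lock (a joint): travel of the green lock button, m: 0 out (locked), 0.006 fully in; it moves along the station's +x with the head; free from about 0.004 on; needs about 4 N to go fully in, so an ordinary grip of 20 to 40 N on the head presses it in
- round_lid: the round yellow lid: disc 80 mm across, 8 mm thick, with an upright round yellow grip boss 24 mm across and 26 mm high on its centre (34 mm high overall), about 120 g. Origin: centre of its underside. Starts flat on the bench on the robot's left, in one of three places shared with the square and small lids
- square_lid: square yellow lid 76 x 76 mm, 8 mm thick, same boss; a bystander that does not fit the nest. Origin: centre of its underside
- small_lid: small round white lid 58 mm across, 8 mm thick, same boss in white; a bystander. Origin: centre of its underside
- scissors: red-handled scissors about 200 mm long, lying on the robot's right; bystander. Origin: on the bench near the middle
There are look-alikes about, which are no part of the job. What is shaped like the round_lid but black or blue is not meant.

How it is judged:
On the way, in this order (a step that is already met when the one before it is completed fails the run):
1. the round lid lies seated flat in the nest and is let go, the arm still stowed (horizontal distance between round_lid and nest_floor below 0.003 m and z of round_lid in the frame of nest_floor below 0.002 m and angle between round_lid's own z axis and vertical below 0.04 rad and contact force between the fingers and round_lid below 0.1 N and value of joint boom below 0.01 m), for 0.2 s.
2. the lock button is squeezed in by the fingers and the arm comes out of its stowed place (value of joint lock above 0.0035 m and contact force between the fingers and boom above 2 N and value of joint boom above 0.02 m), for 0.1 s.
At the end, for the whole second after the job is handed in: The lid lies in the nest (centre within 3 mm, underside within 2 mm of the floor, level within 0.04 rad), untouched by the fingers; the pointer rests within 5 mm of the red mark's middle along the scale; the fingers hold the head (over 5 N) with the button at least 4 mm in (horizontal distance between round_lid and nest_floor below 0.003 m and z of round_lid in the frame of nest_floor below 0.002 m and angle between round_lid's own z axis and vertical below 0.04 rad and contact force between the fingers and round_lid below 0.1 N and y of pointer in the frame of red_mark between -0.005 and 0.005 m and value of joint lock above 0.004 m and contact force between the fingers and boom above 5 N and velocity of joint boom between -0.01 and 0.01 m/s); the arm keeps its last pose, push and grip.
It fails at once if another lid or the scissors are pushed about (moved more than 25 mm) (distance of any of square_lid, small_lid, scissors from where it was at the start of the episode above 0.025 m).
It also fails if it takes over 51 s, if anything falls off the work surface, if the arm or the gripper's body presses on something with over 40 N, if the wrist force passes 120 N, or if a joint passes its speed limit or range.

## Working session

There is one attempt and no reset: what is moved stays moved. The work goes in short steps, Python scripts to look and compute and a shell command to move; the robot and the scene stay as the last step left them, time stands still between calls to the robot, and variables do not carry over. Pictures are saved under pics/ and viewed, at most 10 in all, crops included, and the job is handed in when it is done.

```bash
mkdir -p pics
python3 - <<'E'
from rig import readout, vision
import cv2,numpy as np
s=readout.get_state();print(s)
for n in("top","scene"):
    im=vision.get_image(n);cv2.imwrite(f"pics/{n}0.png",im)
    print(n,vision.camera_params(n))
print(vision.camera_params("wrist"))
E
```

```text
{'clock': 0.0, 'qpos': array([-1.36999624e+00,  2.76571536e-01,  1.50615651e+00,  3.18857654e-05,
        1.36071323e+00, -1.20984327e-01]), 'qd': array([-1.24709775e-03,  6.62829245e-04, -2.58445153e-05,  8.55737598e-04,
        3.33551252e-04, -3.51679739e-04]), 'effort': array([-4.86718782e-04, -4.16783559e+01, -2.45805073e+01, -1.39917292e-04,
        1.10532218e-02, -1.12477989e-05]), 'position': array([ 0.18174655, -0.54490282,  0.20844383]), 'ee_rot': array([-9.24196523e-04,  9.87084859e-01,  1.60195588e-01, -2.13006162e-05]), 'contact_force': array([0.61405343, 0.1041509 , 0.18769539]), 'moment': array([-0.03134716,  0.02131645, -0.0244696 ]), 'gripper_force': 0.0, 'width': 0.08514746562699961}
top {'intrinsics': array([[392.31011556,   0.        , 279.89110871],
       [  0.        , 392.31011556, 208.54446221],
       [  0.        ,   0.        ,   1.        ]]), 'rvec': array([ 2.15482219, -2.15285008,  0.11025197]), 'tvec': array([0.07029778, 0.5051647 , 0.93461544])}
scene {'intrinsics': array([[394.6999257 ,   0.        , 281.44355006],
       [  0.        , 394.6999257 , 212.04839933],
       [  0.        ,   0.        ,   1.        ]]), 'rvec': array([ 2.08516199,  0.50036462, -0.27548422]), 'tvec': array([-0.45357515, -0.01017873,  1.24067387])}
{'intrinsics': array([[303.09028336,   0.        , 284.4313761 ],
       [  0.        , 303.09028336, 210.43218475],
       [  0.        ,   0.        ,   1.        ]]), 'hand_eye': array([[-7.93591954e-04, -9.59451590e-01, -2.81872342e-01,
         7.18991633e-02],
       [ 9.99999208e-01, -4.86077149e-04, -1.16089372e-03,
         9.00264357e-04],
       [ 9.76809621e-04, -2.81873040e-01,  9.59451216e-01,
        -1.63794756e-01],
       [ 0.00000000e+00,  0.00000000e+00,  0.00000000e+00,
         1.00000000e+00]])}
```

View pics/top0.png

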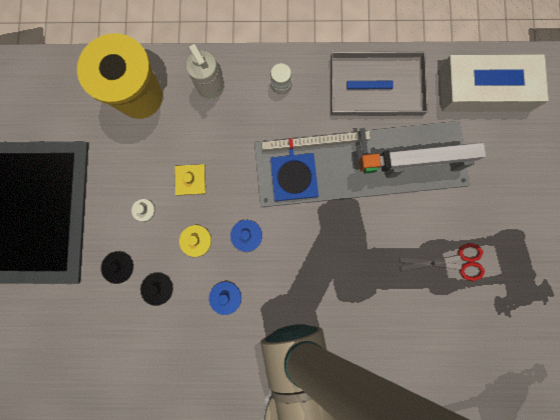

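View pics/scene0.png

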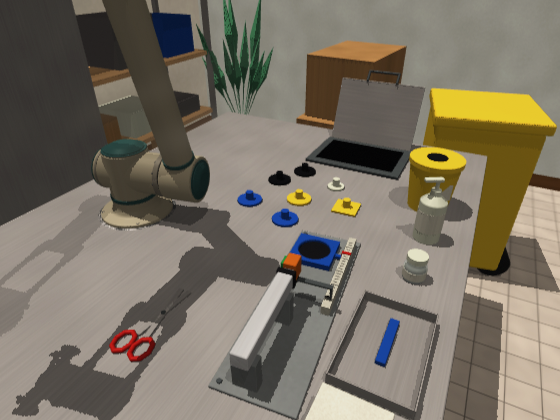

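The round yellow lid is at about (195,240) in the top view. The nest cavity is at (294,177), the red mark at (291,144), the orange head at (371,161) and its green button at (370,170). In the scene view the same lid is at (299,198) and the nest at (314,249).

```bash
cat > h.py <<'E'
import cv2,numpy as np
from scipy.spatial.transform import Rotation as R
from rig import readout, vision
def cam(name,st=None):
    p=vision.camera_params(name);K=p["intrinsics"]
    if name=="wrist":
        q=st["ee_rot"];T=np.eye(4);T[:3,:3]=R.from_quat([q[1],q[2],q[3],q[0]]).as_matrix();T[:3,3]=st["position"]
        M=T@p["hand_eye"];return K,M[:3,:3],M[:3,3]
    r=cv2.Rodrigues(p["rvec"])[0];return K,r.T,-r.T@p["tvec"]
def ray(c,uv,z):
    K,r,o=c;d=r@np.linalg.solve(K,[uv[0],uv[1],1.]);return o+d*(z-o[2])/d[2]
def proj(c,P):
    K,r,o=c;p=K@(r.T@(np.array(P)-o));return p[:2]/p[2]
def mask(im,h0,h1,s=110,v=60):
    h=cv2.cvtColor(im,cv2.COLOR_BGR2HSV);return cv2.inRange(h,(h0,s,v),(h1,255,255))
def cnts(m,a=15):
    c=cv2.findContours(m,cv2.RETR_EXTERNAL,cv2.CHAIN_APPROX_NONE)[0]
    return sorted([x for x in c if cv2.contourArea(x)>a],key=cv2.contourArea,reverse=True)
def world(c,k,z): return np.array([ray(c,p[0],z)[:2] for p in k])
E
python3 - <<'E'
from h import *
c=cam("top");im=cv2.imread("pics/top0.png");print("cam",c[2])
for n,h0,h1,z in[("yellow",20,33,.008),("blue",105,128,.024),("green",45,85,.097),("orange",5,17,.12),("red",0,4,.034)]:
    for k in cnts(mask(im,h0,h1)):
        m=cv2.moments(k);uv=(m["m10"]/m["m00"],m["m01"]/m["m00"])
        w=world(c,k,z);r=cv2.minAreaRect((w*1000).astype(np.float32))
        print(n,np.round(uv,1),cv2.contourArea(k),np.round(ray(c,uv,z),4),np.round(r[0],1),np.round(r[1],1),round(r[2],1))
# cavity: dark disc within blue block
hs=cv2.cvtColor(im,cv2.COLOR_BGR2GRAY);m=((hs<45)*255).astype(np.uint8);m[:150]=0;m[205:]=0;m[:,:268]=0;m[:,320:]=0
for k in cnts(m,100):
    for z in(.016,.024): print("cav",z,cv2.fitEllipse((world(c,k,z)*1000).astype(np.float32)))
E
```

```text
cam [0.39216082 0.05619289 0.988277  ]
yellow [119.5  74.8] 5028.5 [0.8629 0.4949 0.008 ] [869.7 485.6] [259.5 191.5] 63.1
yellow [189.6 179.3] 846.5 [0.5827 0.3012 0.008 ] [582.8 300.8] [77.7 76.9] 3.0
yellow [194.7 240.5] 771.5 [0.4273 0.284  0.008 ] [427.4 284.6] [77.7 77.8] 1.3
blue [294.  176.5] 1845.5 [0.5864 0.0357 0.024 ] [594.   36.4] [127.1 108.8] 5.9
blue [224.6 297.8] 781.0 [0.2886 0.204  0.024 ] [288.4 204.3] [76.  75.1] 0.8
blue [245.9 235.2] 727.0 [0.4397 0.1543 0.024 ] [439.3 154.1] [75.2 74.4] 45.5
blue [498.9  77. ] 669.5 [ 0.8442 -0.4881  0.024 ] [ 844.3 -488.2] [123.2  37.5] 89.7
blue [369.5  84.5] 314.0 [ 0.8259 -0.1582  0.024 ] [ 825.8 -158.2] [115.2  18.8] 89.7
green [371.  169.5] 33.0 [ 0.588  -0.1402  0.097 ] [ 587.7 -140.2] [ 9.8 28.6] 5.7
orange [369.3 161. ] 247.0 [ 0.6024 -0.1318  0.12  ] [ 602.6 -132.3] [34.  50.5] 15.7
red [471.1 261.8] 662.0 [ 0.3764 -0.3873  0.034 ] [ 377.2 -387. ] [88.2 57.9] 2.4
red [290.5 142.4] 22.5 [0.671  0.0444 0.034 ] [670.8  44.5] [ 7.5 23.1] 89.9
```

```bash
cat >> h.py <<'E'
def go(target,yaw=None):
    "print tool-axis shift in mm to a world target, and turn units to point straight down with tool x at angle yaw (deg)"
    s=readout.get_state();q=s["ee_rot"];r=R.from_quat([q[1],q[2],q[3],q[0]])
    print("clk",round(s["clock"],2),"pos",np.round(s["position"]*1000,1),"w",round(s["width"]*1000,1),"gf",round(s["gripper_force"],1),"F",np.round(s["contact_force"],1),
      "shift",np.round(r.inv().apply(np.array(target)-s["position"])*1000,1))
    if yaw is not None:
        g=R.from_euler("z",yaw,degrees=True)*R.from_euler("x",180,degrees=True)
        print("turn",np.round((r.inv()*g).as_rotvec(degrees=True)/6,2))
E
python3 -m handwheel '[[[0,0,0],[0,0,-1],-1],[[0,0,0],[0,0,-1],-1],[[0,0,0],[0,0,-1],-1],[[0,0,0],[0,0,-1],-1],[[0,0,0],[0,0,-1],-1],[[0,0,0],[0,0,-1],-1],[[0,0,0],[0,0,-1],-1],[[0,0,0],[0,0,-1],-1],[[0,0,0],[0,0,-1],-1],[[0,0,0],[0,0,-1],-1],[[0,0,0],[0,0,-1],-1],[[0,0,0],[0,0,-1],-1],[[0,0,0],[0,0,-0.9],-1]]' 40
python3 -c "
from h import *
go([.430,.215,.20],95.8)"
```

```text
clock: 1.72
position: [0.1818, -0.5452, 0.2088]
ee_rot: [-0.0, 0.669, 0.743, 0.0]
contact_force: [-0.6, -0.5, 0.2]
width: 0.0854
gripper_force: 0.0
clk 1.73 pos [ 181.8 -545.2  208.8] w 85.4 gf 0.0 F [-0.6 -0.5  0.2] shift [729.9 326.6   9.5]
turn [-0.   -0.01  0.04]
```

```bash
python3 -m handwheel '[[[43,36,-5],[0,0,0],-1],[[43,36,-5],[0,0,0],-1],[[43,36,-5],[0,0,0],-1],[[43,36,-5],[0,0,0],-1],[[43,36,-5],[0,0,0],-1],[[43,36,-5],[0,0,0],-1],[[43,36,-5],[0,0,0],-1],[[43,36,-5],[0,0,0],-1],[[43,36,-5],[0,0,0],-1],[[43,36,-5],[0,0,0],-1],[[43,36,-5],[0,0,0],-1],[[0,0,0],[0,0,0],-1],[[0,0,0],[0,0,0],-1]]'
python3 - <<'E'
from h import *
go([.4275,.2845,.20],95.8)
s=readout.get_state();im=vision.get_image("wrist");cv2.imwrite("pics/w1.png",im);c=cam("wrist",s)
for n,h0,h1,z in[("blue",105,128,.024),("green",45,85,.097),("orange",5,17,.12),("red",0,4,.034),("red",174,180,.034)]:
    for k in cnts(mask(im,h0,h1),60):
        m=cv2.moments(k);uv=(m["m10"]/m["m00"],m["m01"]/m["m00"])
        r=cv2.minAreaRect((world(c,k,z)*1000).astype(np.float32))
        print(n,np.round(uv,1),cv2.contourArea(k),np.round(ray(c,uv,z),4),np.round(r[0],1),np.round(r[1],1),round(r[2],1))
E
```

```text
clock: 3.35
position: [0.5271, -0.0348, 0.2637]
ee_rot: [-0.0, 0.67, 0.742, -0.001]
contact_force: [-0.0, 0.3, -0.0]
width: 0.0855
gripper_force: 0.0
clk 3.35 pos [527.1 -34.8 263.7] w 85.5 gf 0.0 F [-0.   0.3 -0. ] shift [327.9 -66.2  63.7]
turn [-0.02  0.    0.01]
blue [335.9 124.4] 7532.0 [0.5857 0.0389 0.024 ] [593.3  36.8] [125.2 108.7] 5.9
blue [229.6  20.9] 2563.5 [0.4443 0.1417 0.024 ] [444.4 138. ] [75.  49.8] 5.8
blue [473.2 274. ] 1044.5 [ 0.8191 -0.1509  0.024 ] [ 819.1 -154. ] [117.2  23.6] 89.9
green [323.5 277.7] 187.5 [ 0.5856 -0.1406  0.097 ] [ 585.5 -140.1] [ 8.6 43.4] 8.1
orange [340.3 276.8] 1135.0 [ 0.5999 -0.1253  0.12  ] [ 599.8 -125.8] [33.3 60.6] 9.5
red [403.1 126.7] 144.5 [0.6681 0.0447 0.034 ] [667.8  44.2] [26.3  9.7] 5.8
```

View pics/w1.png

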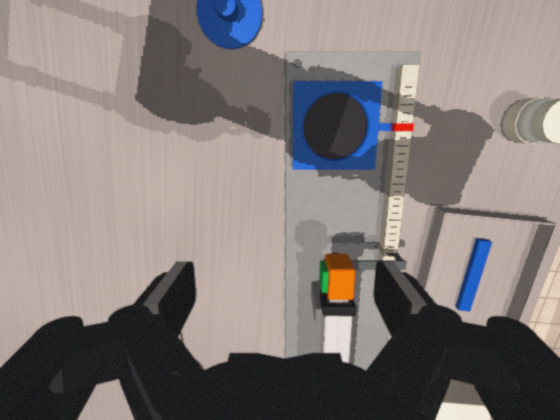

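The wrist view shows the cavity at (336,125), the red mark at (403,127), the head at (340,277) with its button at (324,278), and the pointer bar reaching to (403,259).

```bash
cat > cav.py <<'E'
from h import *
def cavity(im,c,tag):
    b=cnts(mask(im,105,128),60)
    k=max(b,key=lambda k:cv2.contourArea(cv2.convexHull(k))*(np.hypot(*(ray(c,k.mean(0)[0],.024)[:2]-[.585,.036]))<.03))
    m=np.zeros(im.shape[:2],np.uint8);cv2.drawContours(m,[k],-1,255,-1)
    hole=cv2.bitwise_and(m,cv2.bitwise_not(mask(im,105,128)));hole=cv2.erode(hole,np.ones((3,3)))
    hk=cnts(hole,100)[0]; w=world(c,cv2.convexHull(hk),.024)*1000
    print(tag,"hole",np.round(cv2.fitEllipse(cv2.convexHull(hk)),1) if 0 else [np.round(x,1) for x in cv2.fitEllipse(w.astype(np.float32))])
    # block edges: opened so the bar to the red mark is dropped
    n=cv2.morphologyEx(m,cv2.MORPH_OPEN,np.ones((15,15)));kk=cnts(n,100)[0]
    r=cv2.minAreaRect((world(c,kk,.024)*1000).astype(np.float32));print(tag,"block",[np.round(x,1) for x in r])
if __name__=="__main__":
    cavity(cv2.imread("pics/top0.png"),cam("top"),"top")
    cavity(cv2.imread("pics/w1.png"),cam("wrist",readout.get_state()),"wrist")
E
python3 cav.py
```

```text
top hole [array([586.2,  35.8]), array([74.2, 74.9]), np.float64(5.3)]
top block [array([586.5,  35.7]), array([111.7, 108.9]), np.float64(5.2)]
wrist hole [array([584.4,  35.6]), array([76.5, 77.5]), np.float64(176.9)]
wrist block [array([585.6,  35.4]), array([109.9, 108.7]), np.float64(5.8)]
```

```bash
python3 -m handwheel '[[[47,-9,0],[0,0,0],-1],[[47,-9,0],[0,0,0],-1],[[47,-9,0],[0,0,0],-1],[[47,-9,5],[0,0,0],-1],[[47,-10,20],[0,0,0],-1],[[47,-10,20],[0,0,0],-1],[[46,-10,19],[0,0,0],-1],[[0,0,0],[0,0,0],-1],[[0,0,0],[0,0,0],-1]]'
python3 - <<'E'
from h import *
go([.4275,.2845,.20],95.8)
s=readout.get_state();im=vision.get_image("wrist");cv2.imwrite("pics/w2.png",im);c=cam("wrist",s)
for k in cnts(mask(im,20,33),60):
    for z in(.008,.034):
        e=cv2.fitEllipse((world(c,cv2.convexHull(k),z)*1000).astype(np.float32));print(z,[np.round(x,1) for x in e])
E
```

```text
clock: 4.53
position: [0.4291, 0.2834, 0.2005]
ee_rot: [0.001, 0.671, 0.742, -0.0]
contact_force: [-1.1, -0.7, 0.1]
width: 0.085
gripper_force: 0.0
clk 4.53 pos [429.1 283.4 200.5] w 85.0 gf 0.0 F [-1.1 -0.7  0.1] shift [ 1.2 -1.5  0.5]
turn [ 0.    0.01 -0.  ]
0.008 [array([580.5, 302.5]), array([ 94.7, 107.4]), np.float64(1.3)]
0.034 [array([568.9, 306.3]), array([87.8, 99.6]), np.float64(1.3)]
0.008 [array([426.2, 284.5]), array([79.6, 80.1]), np.float64(5.3)]
0.034 [array([425.9, 289.6]), array([73.8, 74.3]), np.float64(5.3)]
```

View pics/w2.png

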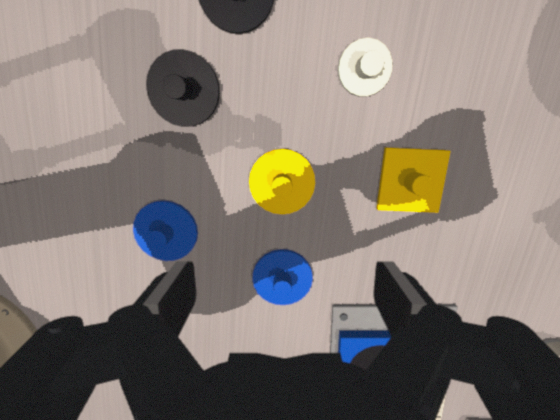

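The yellow round lid is at (282,182), with the square lid at (415,181) and the small white lid at (366,67), all clear of the fingers. Descending.

```bash
python3 -m handwheel '[[[1.4,-2.5,40],[0,0,0],-1],[[0,0,40],[0,0,0],-1],[[0,0,40],[0,0,0],-1],[[0,0,30],[0,0,0],-1],[[0,0,20],[0,0,0],-1],[[0,0,12],[0,0,0],-1],[[0,0,7],[0,0,0],-1],[[0,0,0],[0,0,0],-1],[[0,0,0],[0,0,0],-0.2],[[0,0,0],[0,0,0],0.2],[[0,0,0],[0,0,0],1],[[0,0,0],[0,0,0],1],[[0,0,0],[0,0,0],1],[[0,0,0],[0,0,0],1],[[0,0,0],[0,0,0],1],[[0,0,0],[0,0,0],1]]' 30
python3 -c "
from h import *
go([.4265,.2845,.011],95.8)"
```

```text
clock: 6.58
position: [0.4264, 0.2863, 0.0121]
ee_rot: [0.0, 0.67, 0.742, 0.001]
contact_force: [-1.3, -1.0, 6.4]
width: -0.0003
gripper_force: 2.9
clk 6.58 pos [426.4 286.3  12.1] w -0.3 gf 2.9 F [-1.3 -1.   6.4] shift [-1.9 -0.1  1.1]
turn [ 0.01 -0.    0.01]
```

Run:
```python
from h import *
cv2.imwrite("pics/w3.png",vision.get_image("wrist"))
im=vision.get_image("scene");cv2.imwrite("pics/s3.png",cv2.resize(im[130:270,180:400],None,fx=3,fy=3))
t=vision.get_image("top");c=cam("top")
for k in cnts(mask(t,20,33),60): print(cv2.contourArea(k),np.round(cv2.minAreaRect((world(c,k,.008)*1000).astype(np.float32))[:2],1))
```

```text
5029.5 [[869.5 485.3]
 [259.4 191.5]]
849.0 [[582.8 300.8]
 [ 77.8  76.9]]
431.0 [[428.5 268.7]
 [ 78.2  47. ]]
```

View pics/w3.png

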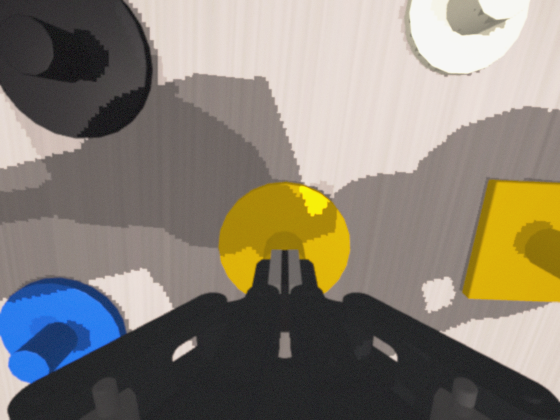

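View pics/s3.png

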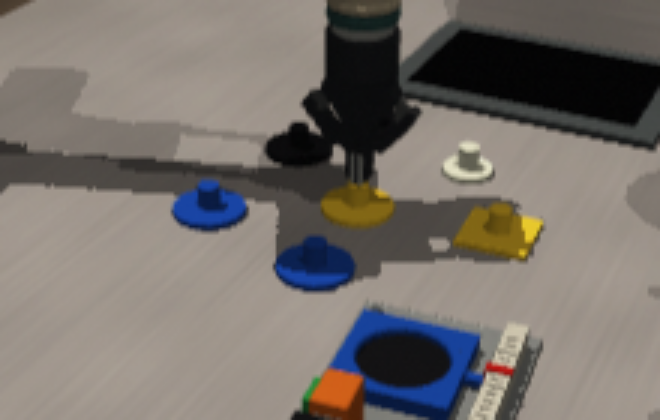

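The fingers shut without the boss. In the wrist view the disc is centred near (285,240), with the boss beyond the fingertips on the tool +x side. I'll measure where the lid lies now.

Run:
```python
from h import *
s=readout.get_state();c=cam("wrist",s);im=cv2.imread("pics/w3.png")
print("tcp px",proj(c,s["position"]),"cam",c[2])
for k in cnts(mask(im,20,33),60):
    p=k[:,0];print(cv2.contourArea(k),p.min(0),p.max(0))
    w=world(c,k,.008)*1000;u=w[p[:,1]<245];A=np.c_[2*u,np.ones(len(u))];x=np.linalg.lstsq(A,(u**2).sum(1),rcond=None)[0];print("fit",np.round(x[:2],1),np.sqrt(x[2]+x[:2]@x[:2]))
for z in(.008,.034):print(proj(c,[.4265,.2845,z]))
```

```text
tcp px [283.9638932  248.07342701] cam [0.41923378 0.35689126 0.17587115]
10088.5 [462 179] [559 301]
fit [560.3 316.3] 25.689475790126334
9703.5 [218 181] [349 293]
fit [426.3 286. ] 38.80319056716316
[283.88499702 248.23059996]
[283.87227068 268.39626688]
```

Run:
```python
import cv2,numpy as np
a=cv2.imread("pics/w3.png")[170:320,200:370];a=cv2.resize(a,None,fx=3.4,fy=3.4,interpolation=2)[:510]
b=cv2.imread("pics/s3.png")[60:240,280:430];b=cv2.resize(b,(200,240))
o=np.zeros((510,790,3),np.uint8);o[:a.shape[0],:a.shape[1]]=cv2.convertScaleAbs(a,alpha=1.6);o[:240,585:785]=cv2.convertScaleAbs(b,alpha=1.6);cv2.imwrite("pics/z3.png",o)
```

```text
(no output)
```

View pics/z3.png

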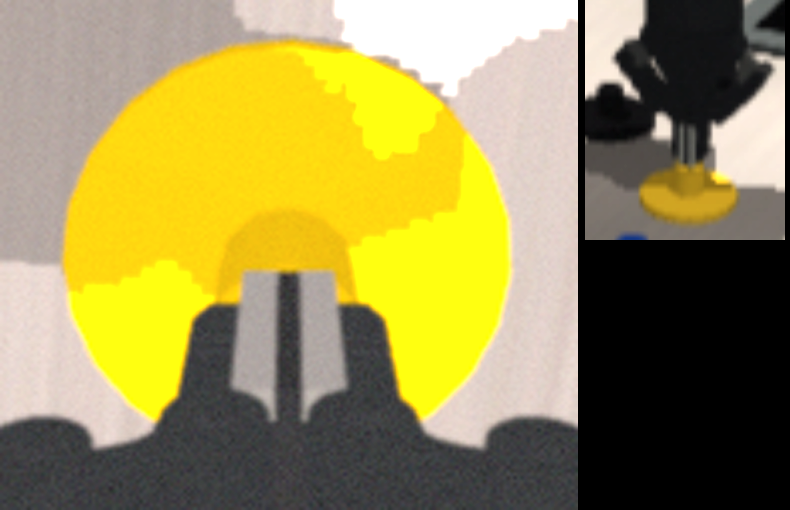

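```bash
python3 -m handwheel '[[[0,0,-20],[0,0,0],1],[[0,0,-30],[0,0,0],1],[[0,0,0],[0,0,0],1]]'
python3 - <<'E'
from h import *
go([.4265,.2845,.011]);s=readout.get_state()
c=cam("scene");im=vision.get_image("scene");P=s["position"]
for z in(0,.012,.034): print(z,proj(c,[P[0],P[1],z]))
print("tcp scene",proj(c,P),"cam",c[2]);print("tcp+19",proj(c,P+[0,0,.019]))
w=vision.get_image("wrist");cw=cam("wrist",s);print("wrist tcp",proj(cw,P))
a=im[130:230,250:350];a=cv2.resize(a,(400,400),interpolation=2);b=cv2.resize(w[170:320,200:350],(390,390))
o=np.zeros((400,795,3),np.uint8);o[:,:400]=a;o[:390,405:]=b;cv2.imwrite("pics/z4.png",cv2.convertScaleAbs(o,alpha=1.5))
E
```

```text
clock: 7.1
position: [0.4278, 0.2869, 0.0632]
ee_rot: [0.001, 0.67, 0.742, 0.002]
contact_force: [-0.3, 0.7, -1.3]
width: -0.0
gripper_force: 0.0
clk 7.1 pos [427.8 286.9  63.2] w -0.0 gf 0.0 F [-0.3  0.7 -1.3] shift [-2.4 -1.8 52.2]
0 [299.08015015 199.0097582 ]
0.012 [299.17048872 195.82857495]
0.034 [299.33845909 189.91366458]
tcp scene [299.56601647 181.90045654] cam [ 0.88259006 -0.73569224  0.65184154]
tcp+19 [299.71725768 176.57464681]
wrist tcp [283.96241405 248.07462653]
```

View pics/z4.png

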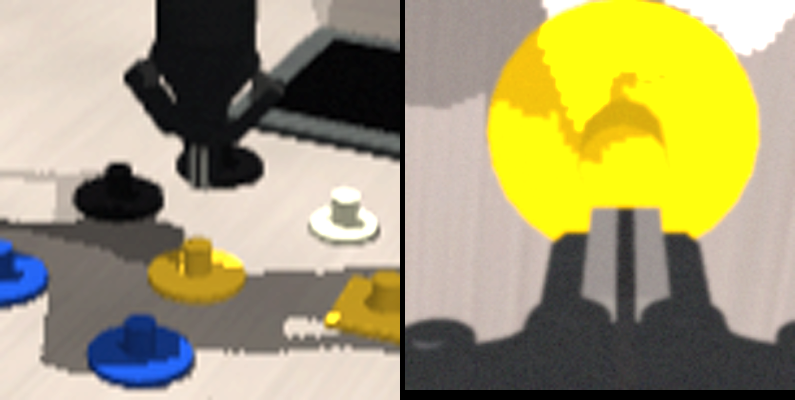

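The fingertips show at scene (299.5,177), where the reported TCP projects to (299.6,182). So the real tips end about 20 mm short of the nominal TCP, and they closed on top of the boss, which was not displaced. I'll re-fit the lid and go about 20 mm deeper.

```bash
python3 -m handwheel '[[[0,0,-10],[0,0,0],-1],[[0,0,0],[0,0,0],-1],[[0,0,0],[0,0,0],-1],[[0,0,0],[0,0,0],-1],[[0,0,0],[0,0,0],-1],[[0,0,0],[0,0,0],-1]]'
python3 - <<'E'
from h import *
s=readout.get_state();c=cam("wrist",s);im=vision.get_image("wrist");cv2.imwrite("pics/w5.png",im)
for k in cnts(mask(im,20,33),60):
    e=cv2.fitEllipse((world(c,cv2.convexHull(k),.008)*1000).astype(np.float32));print([np.round(x,1) for x in e],k[:,0].max(0))
go([.4263,.2853,-.007],95.8)
E
```

```text
clock: 7.95
position: [0.426, 0.286, 0.0711]
ee_rot: [-0.0, 0.67, 0.742, -0.0]
contact_force: [-0.8, -0.0, -0.1]
width: 0.0853
gripper_force: 0.0
[array([579.9, 301.7]), array([ 96. , 102.3]), np.float64(179.6)] [543 261]
[array([426.5, 284.7]), array([79.3, 79.9]), np.float64(8.6)] [335 263]
clk 8.0 pos [426.  286.   71.2] w 85.4 gf 0.0 F [-0.6 -0.3  0.2] shift [-0.7  0.2 78.2]
turn [-0.    0.    0.01]
```

```bash
python3 -m handwheel '[[[-1.3,0.4,30],[0,0,0],-1],[[0,0,25],[0,0,0],-1],[[0,0,15],[0,0,0],-1],[[0,0,8],[0,0,0],-1],[[0,0,0],[0,0,0],-1],[[0,0,0],[0,0,0],0.2],[[0,0,0],[0,0,0],1],[[0,0,0],[0,0,0],1],[[0,0,0],[0,0,0],1],[[0,0,0],[0,0,0],1],[[0,0,0],[0,0,0],1],[[0,0,0],[0,0,0],1]]' 30
python3 -c "
from h import *
go([.4265,.2845,.011],95.8)"
```

```text
clock: 9.5
position: [0.4268, 0.2849, -0.0063]
ee_rot: [0.0, 0.67, 0.742, 0.0]
contact_force: [-1.0, -0.3, 4.9]
width: 0.0231
gripper_force: 29.4
clk 9.5 pos [426.8 284.9  -6.3] w 23.1 gf 29.4 F [-1.  -0.3  4.9] shift [ -0.4  -0.3 -17.3]
turn [ 0.01 -0.    0.01]
```

```bash
python3 -m handwheel '[[[0,0,-10],[0,0,0],1],[[0,0,-40],[0,0,0],1],[[0,0,-40],[0,0,0],1],[[-37.7,18.9,0],[0,0,0],1],[[-37.7,18.9,0],[0,0,0],1],[[-37.7,18.9,0],[0,0,0],1],[[-37.7,18.9,0],[0,0,0],1],[[-37.7,18.9,0],[0,0,0],1],[[-37.7,18.9,0],[0,0,0],1],[[-37.7,18.9,0],[0,0,0],1],[[0,0,0],[0,0,0],1],[[0,0,0],[0,0,0],1]]'
python3 - <<'E'
from h import *
go([.5852,.0356,.0155],95.8)
s=readout.get_state();c=cam("wrist",s);im=vision.get_image("wrist");cv2.imwrite("pics/w6.png",im)
z=s["position"][2]+.0063
for n,a,b,zz in(("lid",20,33,z+.008),("red",0,4,.034)):
  for k in cnts(mask(im,a,b),60):
    u=world(c,cv2.convexHull(k),zz)*1000
    r=cv2.minAreaRect(u.astype(np.float32));print(n,[np.round(x,1) for x in r])
    if n=="lid":
        p=k[:,0];u=world(c,k[p[:,1]<p[:,1].min()+.45*np.ptp(p[:,1])],zz)*1000
        x=np.linalg.lstsq(np.c_[2*u,np.ones(len(u))],(u**2).sum(1),rcond=None)[0];print("fit",np.round(x[:2],1),np.sqrt(x[2]+x[:2]@x[:2]))
E
```

```text
clock: 11.0
position: [0.5842, 0.0359, 0.083]
ee_rot: [-0.001, 0.67, 0.742, -0.0]
contact_force: [-0.6, 0.7, -1.6]
width: 0.023
gripper_force: 29.7
clk 11.0 pos [584.2  35.9  83. ] w 23.0 gf 29.7 F [-0.6  0.7 -1.6] shift [-0.4  1.  67.5]
turn [-0.01 -0.01 -0.  ]
lid [array([584.4,  37.8]), array([77. , 76.7]), np.float64(52.8)]
fit [584.3  38.8] 37.66726226240936
red [array([667.2,  44.9]), array([12.1, 27.5]), np.float64(88.6)]
```

View pics/w6.png

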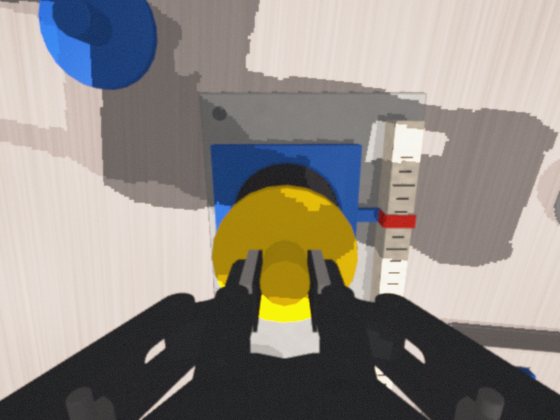

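The lid hangs level in the fingers, centred at about (285,252). The block's edges are at columns 212 and 362 and the cavity arc is visible above the lid at (288,165). I'll compare the block and lid centres across the fingers before lowering.

Run:
```python
from h import *
s=readout.get_state();c=cam("wrist",s);im=cv2.imread("pics/w6.png")
T=R.from_quat(np.roll(s["ee_rot"],-1))
tl=lambda uv,z:T.inv().apply(ray(c,uv,z)-s["position"])[:2]*1000
b=mask(im,105,128)
for row in range(155,200,10):
    x=np.where(b[row,195:372])[0]+195;print(row,x[0],x[-1],np.round(tl((x[0],row),.024),1),np.round(tl((x[-1]+1,row),.024),1))
top=[np.where(b[100:220,x])[0][0]+100 for x in(230,260,320,345)];print(top,[np.round(tl((x,t),.024),1) for x,t in zip((230,260,320,345),top)])
g=cv2.bitwise_not(b);arc=[]   # cavity's outer rim: last blue above the hole
for x in range(250,330,5):
    col=b[140:215,x];i=np.where(col)[0][0];j=i+np.argmax(col[i:]==0);arc.append(tl((x,140+j),.024))
u=np.array(arc);x=np.linalg.lstsq(np.c_[2*u,np.ones(len(u))],(u**2).sum(1),rcond=None)[0];print("arc",x[:2],np.sqrt(x[2]+x[:2]@x[:2]))
y=mask(im,20,33)
for row in range(210,260,10):
    x=np.where(y[row])[0];print("lid",row,x[0],x[-1],np.round(tl((x.min()/2+x.max()/2+.5,row),.09),1))
```

```text
155 211 360 [ 47.6 -53.1] [47.6 56. ]
165 212 360 [ 40.4 -52.9] [40.3 56.5]
175 213 359 [ 33.  -52.6] [32.9 56.3]
185 213 358 [ 25.4 -53.1] [25.4 56.1]
195 214 358 [ 17.8 -52.9] [17.7 56.6]
[np.int64(144), np.int64(144), np.int64(144), np.int64(144)] [array([ 55.5, -38.9]), array([ 55.5, -17.2]), array([55.4, 26. ]), array([55.4, 44. ])]
arc [-0.29030348  1.29246551] 41.45685938033935
lid 210 230 339 [25.2  0.6]
lid 220 223 346 [19.5  0.6]
lid 230 218 351 [13.7  0.6]
lid 240 214 355 [7.8 0.6]
lid 250 213 356 [1.8 0.6]
```

```bash
python3 -m handwheel '[[[0,1,25],[0,0,0],1],[[0,0,20],[0,0,0],1],[[0,0,12],[0,0,0],1],[[0,0,6],[0,0,0],1],[[0,0,0],[0,0,0],1]]'; python3 -m handwheel '[[[0,0,2],[0,0,0],1],[[0,0,2],[0,0,0],1],[[0,0,0],[0,0,0],1]]'
```

```text
clock: 11.68
position: [0.5859, 0.0361, 0.0203]
ee_rot: [-0.0, 0.67, 0.742, -0.0]
contact_force: [-0.5, -0.5, -0.8]
width: 0.0227
gripper_force: 29.7
clock: 12.05
position: [0.5861, 0.0357, 0.0164]
ee_rot: [0.0, 0.67, 0.742, 0.0]
contact_force: [-0.3, -0.6, -1.0]
width: 0.0226
gripper_force: 29.6
```

```bash
python3 -m handwheel '[[[0,0,1.5],[0,0,0],1],[[0,0,1.5],[0,0,0],1],[[0,0,0],[0,0,0],1]]'; python3 -m handwheel '[[[0,0,1.5],[0,0,0],1],[[0,0,1.5],[0,0,0],1],[[0,0,0],[0,0,0],1]]'
```

```text
clock: 12.42
position: [0.5859, 0.0358, 0.0131]
ee_rot: [-0.0, 0.67, 0.742, -0.0]
contact_force: [-0.2, -0.4, 0.4]
width: 0.0223
gripper_force: 29.6
clock: 12.8
position: [0.5859, 0.0358, 0.0101]
ee_rot: [-0.0, 0.67, 0.742, -0.0]
contact_force: [0.9, -1.1, -0.3]
width: 0.0228
gripper_force: 29.6
```

```bash
python3 -m handwheel '[[[0,0,1],[0,0,0],1],[[0,0,0],[0,0,0],1]]'; python3 -m handwheel '[[[0,0,1],[0,0,0],1],[[0,0,0],[0,0,0],1]]'
```

```text
clock: 13.05
position: [0.5861, 0.0358, 0.0098]
ee_rot: [0.0, 0.67, 0.742, 0.0]
contact_force: [-1.2, 0.1, 3.7]
width: 0.0226
gripper_force: 30.0
clock: 13.3
position: [0.5861, 0.0358, 0.0097]
ee_rot: [0.0, 0.67, 0.742, 0.0]
contact_force: [-2.8, -0.2, 10.4]
width: 0.0228
gripper_force: 30.6
```

Contact comes at TCP z = 9.7 mm, the predicted seated height. Releasing and lifting.

```bash
python3 -m handwheel '[[[0,0,-1.5],[0,0,0],1],[[0,0,0],[0,0,0],0.2],[[0,0,0],[0,0,0],-1],[[0,0,0],[0,0,0],-1],[[0,0,0],[0,0,0],-1],[[0,0,0],[0,0,0],-1],[[0,0,-30],[0,0,0],-1],[[0,0,-60],[0,0,0],-1],[[0,0,-60],[0,0,0],-1],[[-30,0,-30],[0,0,0],-1],[[-30,0,0],[0,0,0],-1],[[0,0,0],[0,0,0],-1],[[0,0,0],[0,0,0],-1]]'
python3 - <<'E'
from h import *
s=readout.get_state();c=cam("wrist",s);im=vision.get_image("wrist");cv2.imwrite("pics/w7.png",im)
T=R.from_quat(np.roll(s["ee_rot"],-1));tt=np.degrees(np.arctan2(T.as_matrix()[1,0],T.as_matrix()[0,0]));print("tool x ang",tt)
for k in cnts(mask(im,20,33),60):
    e=cv2.fitEllipse((world(c,cv2.convexHull(k),.024)*1000).astype(np.float32));print("lid",[np.round(x,1) for x in e])
for n,a,b,z in(("blue",105,128,.024),("red",0,4,.034),("green",45,85,.097),("orange",5,17,.12)):
  for k in cnts(mask(im,a,b),60)[:3]:
    r=cv2.minAreaRect((world(c,k,z)*1000).astype(np.float32));print(n,[np.round(x,1) for x in r])
    if n=="blue":
        m=np.zeros(im.shape[:2],np.uint8);cv2.drawContours(m,[k],-1,255,-1);n2=cv2.morphologyEx(m,cv2.MORPH_OPEN,np.ones((15,15)))
        for kk in cnts(n2,100)[:1]: print(" opened",[np.round(x,1) for x in cv2.minAreaRect((world(c,kk,z)*1000).astype(np.float32))])
E
```

```text
clock: 14.92
position: [0.5916, -0.0234, 0.1893]
ee_rot: [-0.001, 0.67, 0.742, -0.0]
contact_force: [-0.3, 0.1, 0.3]
width: 0.0853
gripper_force: 0.0
tool x ang 95.81580728440568
lid [array([586.3,  35.5]), array([79.8, 79.9]), np.float64(166.9)]
blue [array([593.8,  36.6]), array([126.3, 109. ]), np.float64(5.8)]
 opened [array([585.7,  36.4]), array([109.8, 107.9]), np.float64(5.8)]
blue [array([449.8, 128.4]), array([74.5, 31.1]), np.float64(5.8)]
 opened [array([450.2, 128.9]), array([71.6, 30.2]), np.float64(5.8)]
blue [array([ 819.4, -130. ]), array([73.9, 23.4]), np.float64(89.8)]
 opened [array([ 819.5, -125.1]), array([23.5, 60.5]), np.float64(1.1)]
red [array([ 381. , -349.7]), array([65.1, 35. ]), np.float64(5.8)]
red [array([668.6,  44.6]), array([25.1,  9.9]), np.float64(5.8)]
green [array([ 583.7, -140.5]), array([ 6.5, 48.2]), np.float64(3.7)]
orange [array([ 601.9, -122.5]), array([30.4, 64.7]), np.float64(5.8)]
```

View pics/w7.png

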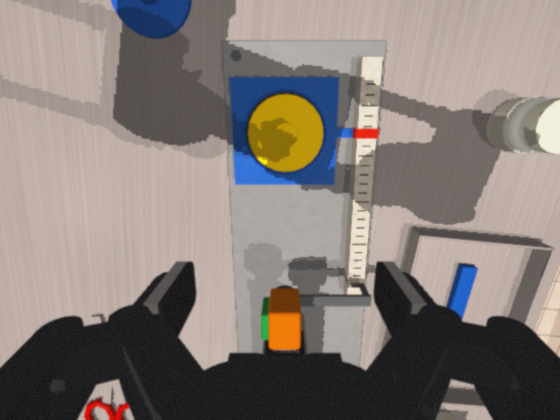

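The lid lies flat in the nest: it is at (286,133), with a fitted diameter of 80 mm at the right height, and within 1 mm of the block's centre. The head's top face spans about rows 308–350 near column 285, with the button at (266,320).

Run:
```python
from h import *
s=readout.get_state();c=cam("wrist",s);im=cv2.imread("pics/w7.png")
T=R.from_quat(np.roll(s["ee_rot"],-1));h=cv2.cvtColor(im,cv2.COLOR_BGR2HSV)
print("V down column",[(y,int(h[y,285,0]),int(h[y,285,2])) for y in range(284,356,4)])
m=cv2.inRange(h,(5,110,190),(17,255,255))
for k in cnts(m,60):
    r=cv2.minAreaRect((world(c,k,.12)*1000).astype(np.float32));ctr=np.array([*r[0],0])/1000;ctr[2]=.078-.02
    print([np.round(x,1) for x in r]);go(ctr)
e=np.array([-.1011,.9949]);n=np.array([.5859,.0358]);d=np.array(r[0])/1000-n;print("along",d@e,"across",d@[.9949,.1011])
t=cv2.imread("pics/top0.png");ct=cam("top");ht=cv2.cvtColor(t,cv2.COLOR_BGR2HSV)
print("top V",[(x,int(ht[161,x,0]),int(ht[161,x,2])) for x in range(358,386,2)])
for k in cnts(cv2.inRange(ht,(5,110,190),(17,255,255)),30):print([np.round(x,1) for x in cv2.minAreaRect((world(ct,k,.12)*1000).astype(np.float32))])
```

```text
V down column [(284, 13, 155), (288, 12, 85), (292, 13, 104), (296, 14, 106), (300, 13, 106), (304, 13, 105), (308, 13, 106), (312, 13, 148), (316, 14, 237), (320, 15, 239), (324, 15, 241), (328, 15, 240), (332, 15, 240), (336, 15, 239), (340, 15, 239), (344, 15, 240), (348, 15, 231), (352, 150, 42)]
[array([ 602.7, -134.1]), array([27.7, 38.5]), np.float64(5.8)]
clk 14.97 pos [591.6 -23.1 189.2] w 85.3 gf 0.0 F [ 0.6 -0.1 -0.9] shift [-1.117e+02 -1.000e-01  1.311e+02]
along -0.17073905710723875 across -0.00045149649871825334
top V [(358, 11, 65), (360, 8, 70), (362, 11, 92), (364, 12, 189), (366, 12, 195), (368, 11, 198), (370, 12, 196), (372, 12, 198), (374, 12, 195), (376, 12, 199), (378, 12, 194), (380, 8, 167), (382, 19, 152), (384, 9, 54)]
[array([ 604.2, -136.6]), array([24.5, 32.9]), np.float64(5.7)]
```

```bash
python3 -m handwheel '[[[-38,0,0],[0,0,0],-1],[[-37,0,0],[0,0,0],-1],[[-36.7,0,0],[0,0,0],-1],[[0,0,20],[0,0,0],-1],[[0,0,30],[0,0,0],-1],[[0,0,30],[0,0,0],-1],[[0,0,25],[0,0,0],-1],[[0,0,15],[0,0,0],-1],[[0,0,9],[0,0,0],-1],[[0,0,0],[0,0,0],-1],[[0,0,0],[0,0,0],-1]]' 40
python3 -c "
from h import *
go([.6028,-.1345,.060],95.8)"
```

```text
clock: 16.35
position: [0.6042, -0.1352, 0.0617]
ee_rot: [0.001, 0.67, 0.742, 0.0]
contact_force: [-0.7, 0.5, 0.5]
width: 0.0853
gripper_force: 0.0
clk 16.35 pos [ 604.2 -135.2   61.7] w 85.3 gf 0.0 F [-0.7  0.5  0.5] shift [ 0.9 -1.4  1.7]
turn [0.02 0.01 0.01]
```

```bash
python3 -m handwheel '[[[0.5,-1.4,1],[0,0,0],0],[[0,0,0],[0,0,0],0.3],[[0,0,0],[0,0,0],1],[[0,0,0],[0,0,0],1],[[0,0,0],[0,0,0],1],[[0,0,0],[0,0,0],1],[[0,0,0],[0,0,0],1],[[0,0,0],[0,0,0],1]]' 40
```

```text
clock: 17.35
position: [0.6026, -0.1346, 0.0604]
ee_rot: [0.0, 0.67, 0.742, 0.0]
contact_force: [3.4, 1.7, 5.5]
width: 0.0299
gripper_force: 46.5
```

Width 30 mm means the button is pressed in. Drawing out.

```bash
python3 -m handwheel '[[[4,0,0],[0,0,0],1],[[8,0,0],[0,0,0],1],[[12,0,0],[0,0,0],1],[[15,0,0],[0,0,0],1],[[15,0,0],[0,0,0],1],[[0,0,0],[0,0,0],1]]'; python3 -m handwheel '[[[15,0,0],[0,0,0],1],[[18,0,0],[0,0,0],1],[[18,0,0],[0,0,0],1],[[18,0,0],[0,0,0],1],[[18,0,0],[0,0,0],1],[[14,0,0],[0,0,0],1],[[10,0,0],[0,0,0],1],[[5,0,0],[0,0,0],1],[[0,0,0],[0,0,0],1],[[0,0,0],[0,0,0],1]]'
python3 - <<'E'
from h import *
go([.5859,.0358,.06],95.8)
s=readout.get_state();im=vision.get_image("wrist");cv2.imwrite("pics/w8.png",im)
t=vision.get_image("scene");c=cam("scene");cv2.imwrite("pics/s8r.png",t)
o=np.zeros((420,795,3),np.uint8);o[:,:400]=im[:,160:560];a=cv2.resize(t[190:325,270:395],(390,420),interpolation=2);o[:,405:]=a;cv2.imwrite("pics/z8.png",o)
tp=vision.get_image("top");cv2.imwrite("pics/t8.png",tp)
print("mark scene",proj(c,[.6708,.0444,.034]))
E
```

```text
clock: 18.1
position: [0.5972, -0.0819, 0.0604]
ee_rot: [0.001, 0.67, 0.743, -0.0]
contact_force: [0.9, -5.2, 4.5]
width: 0.0296
gripper_force: 46.3
clock: 19.35
position: [0.5854, 0.0323, 0.0604]
ee_rot: [0.001, 0.67, 0.742, -0.001]
contact_force: [2.5, -6.8, 6.4]
width: 0.0295
gripper_force: 46.0
clk 19.35 pos [585.4  32.3  60.4] w 29.5 gf 46.0 F [ 2.5 -6.8  6.4] shift [3.4 0.8 0.4]
turn [0.01 0.03 0.01]
mark scene [346.43489189 252.43764724]
```

View pics/z8.png

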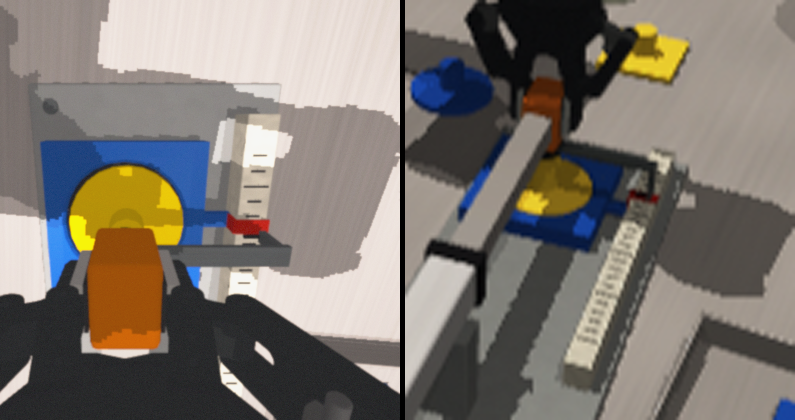

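The wrist crop (left) shows the pointer bar just short of the red mark, with the bar at row 255 and the mark at row 224. The scene crop (right) shows the pointer just before or at the mark, near (650,190). That was the eleventh view, one over the limit of ten, so from here I'll use numbers only.

```bash
cat > ptr.py <<'E'
import sys
from h import *
def along(w): return float(np.dot(w[:2],[-.1011,.9949]))*1000
s=readout.get_state();c=cam("wrist",s);im=vision.get_image("wrist")
print("tcp along",along(s["position"]))
for k in cnts(mask(im,0,4),60)+cnts(mask(im,175,180),60):
    b=cv2.boundingRect(k);u=k[:,0].mean(0)
    if b[0]>360: print("red",b,"mid",along(ray(c,(b[0]+b[2]/2,b[1]+b[3]/2),.034)))
g=cv2.cvtColor(im,cv2.COLOR_BGR2GRAY).astype(int)
for x in(415,420,425,430,435,440,445): print(x,g[212:272:2,x])
for y in(226,232,236,240,250,260): print(y,along(ray(c,(425,y),.037)),along(ray(c,(425,y),.070)))
for z in(.037,.066,.070):
    e=np.array([-.1011,.9949]);f=np.array([.9949,.1011]);P=np.r_[s["position"][:2]+f*.085+e*.0003,z];print("expected px",z,proj(c,P))
E
python3 ptr.py
```

```text
tcp along -27.165500186385326
red (387, 214, 43, 21) mid -21.801313080432692
415 [190 160 100 170  87  84  68  65  55  64  63  63  35 109 187 157  88  71
  91  93  89  94  94  90  95  93  93 128 188 187]
420 [191 190 184 168  88  84  88  78  66  73  63  59  54  59  62  66  87  71
  89  94  91  91  92  94  93  93  92 144 222 225]
425 [190 193 187 145  85  81  87  85  80  81  68  66  63  61  62  62  63  68
  89  95  92  91  92  91  92  92  93 151 231 231]
430 [143 142 144 143 139 138 141 143 141 138 139 116  67  65  61  62  65  66
  91  95  93  93  91  88  93  90  91 111 172 226]
435 [140 140 140 139 142 142 143 141 141 142 143 143 139 111  67  65  61  69
  91  96  93  88  92  93  91  90  93 109 145 150]
440 [141 141 142 144 144 141 143 143 144 142 141 144 143 143 138 110  68  66
  89  93  92  90  90  90  91  91  88 108 145 149]
445 [145 142 141 142 142 141 142 143 142 148 145 146 145 145 142 142 105  68
  92  94  90  89  92  91  89  90  93 103 143 144]
226 -21.799494085773425 -10.122732766245264
232 -25.97906724988195 -13.56436903469587
236 -28.793454127076497 -15.881853516887048
240 -31.630561330943557 -18.218046871309188
250 -38.82455471050757 -24.14188348283602
260 -46.1667301196409 -30.187739407645324
expected px 0.037 [413.08352136 233.26984503]
expected px 0.066 [433.97497927 251.52935446]
expected px 0.07 [437.39948985 254.52243821]
```

```bash
python3 -m handwheel '[[[2,0,0],[0,0,0],1],[[2,0,0],[0,0,0],1],[[0,0,0],[0,0,0],1],[[0,0,0],[0,0,0],1],[[0,0,0],[0,0,0],1]]'
python3 ptr.py | head -2
python3 - <<'E'
from h import *
from ptr import along
s=readout.get_state();c=cam("wrist",s);im=vision.get_image("wrist")
h=cv2.cvtColor(im,cv2.COLOR_BGR2HSV)
for x in(392,398,404,410): print(x,[(y,*map(int,h[y,x])) for y in range(206,250,3)])
for y in(210,215,220,225,230,235,240):print(y,round(along(ray(c,(400,y),.034)),1))
g=cv2.cvtColor(im,cv2.COLOR_BGR2GRAY)
for x in(420,430,440):print(g[240:274,x])
ct=cam("top");t=vision.get_image("top");
for k in cnts(mask(t,0,5,90),4)+cnts(mask(t,174,180,90),4):
    b=cv2.boundingRect(k)
    if b[0]<330: print("top red",b,along(ray(ct,(b[0]+b[2]/2,b[1]+b[3]/2),.034)))
g=cv2.cvtColor(t,cv2.COLOR_BGR2GRAY)
x,y=np.round(proj(ct,[.6706,.0447,.037])).astype(int);print("mark px top",x,y);print(g[y-12:y+26:2,x-10:x+11])
E
```

```text
clock: 20.18
position: [0.5851, 0.0361, 0.0604]
ee_rot: [0.001, 0.67, 0.742, -0.001]
contact_force: [2.4, -6.3, 5.6]
width: 0.0297
gripper_force: 46.1
tcp along -23.203113543051344
red (387, 220, 42, 20) mid -21.731801124654226
tcp along -23.18706527316199
red (387, 220, 42, 20) mid -21.710020023666754
415 [186 188 191 184 119  97 120  67  61  61  60  45  37  73 179 188 130  71
  88  96  94  93  89  91  93  91  93 128 194 194]
420 [187 188 191 193 192 184 128  79  64  70  61  59  57  64  64  70  85  66
  88  95  91  90  90  93  91  92  93 148 224 225]
425 [184 183 185 184 182 170 121  83  83  79  68  66  61  60  60  60  62  73
  90  94  92  91  90  91  92  94  94 149 229 230]
430 [142 141 143 142 145 144 146 143 143 141 137 115  69  64  59  59  63  65
  90  93  92  91  91  91  92  92  93 119 189 227]
435 [141 142 141 142 139 145 141 143 140 144 143 140 140 109  68  64  64  70
  89  91  90  89  94  90  92  91  93 109 142 149]
440 [142 141 143 141 143 141 145 145 143 143 144 141 141 141 140 110  67  72
  87  92  91  91  91  89  90  89  94 110 142 147]
445 [142 140 142 141 142 141 141 1
[... 3184 characters left out ...]
2  71  69  72  70  76  75  80  79  74  76  76  75  73  78  69
   73  72  75]
 [ 66  66  67  68  69  73  70  73  76  74  77  75  77  78  77  79  81  78
   81  80  80]
 [ 88  70  69  66  71  74  75  75  73  73  76  76  77  79  80  75  80  78
   81  78  77]
 [ 90  97  81  69  70  75  72  73  73  74  76  81  79  78  77  79  78  79
   83  79  82]
 [ 58  91  99  89  72  73  74  73  77  75  78  80  78  77  79  77  78  81
   76  80  77]
 [ 44  47  58  90 105  99  81  78  72  75  74  78  78  78  81  81  80  78
   77  79  81]
 [ 23  39  41  48  54  78 105 112 107  93  76  76  77  75  78  77  76  76
   75  81  73]
 [ 32  24  37  36  44  42  47  67  76  83  98 117 117 117 106 110 106 101
  106 108 112]]
```

In this view the red mark's middle is at −23.2 mm along the scale. The pointer comes out at −22.9 mm from the TCP, −24.0 mm from the bar and about −24.8 mm from its tip. All are within 2 mm of the mark, and the grip is 46 N with the button in, so I'm handing in.

```bash
python3 -c "
from rig import manip
print(manip.sign_off())"
```

```text
the job is handed in; nothing more can be done
None
```

I handed the job in with the lid seated flat in the nest and the arm drawn out, its pointer within about 2 mm of the red mark's middle and the head gripped with the button squeezed in; the verdict was not shown, and I viewed 11 pictures, one over the limit of 10.

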